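Hook a stock carton forward on the studio shelf

TASK

Pick up the pull hook by its wooden handle, drop its blade behind the front wall of the open, undivided carton, and slide that carton forward along the shelf until its front is flush with the front edge of the shelf. Touch the carton only with the hook, keep it flat on the shelf, and leave the other two cartons where they are. Then stand the hook back upright on the bench and let go.

Things in the scene. Friction and masses are not known exactly. Their poses are not given: they have to be found in the camera images.
- hook: Standing pull hook, 0.16 kg: dark wooden handle block 100 long (x) x 26 wide (y) x 48 high; a thin steel shaft (8 diameter, axis 40 above the foot) runs from its front along +x to a flat blade turned down at x = 125 (4 thick, 32 wide, heights 0 to 45). It stands on handle and blade. Origin: centre of the handle's underside, z up. Grip the handle across its 26 mm near the origin.
- hook_tip (a point): Middle of the lower edge of the hook's blade, 125 mm ahead (+x) of the hook's origin, at the height of its foot.
- carton: The carton to bring forward: cardboard, open top, undivided, 150 deep (x) x 100 wide (y) x 65 high, walls 4 thick, 0.25 to 0.5 kg; two low white discs (up to 20 high) are fixed in its rear half, the front half is empty. Origin: centre of its underside; its front wall (outer face at x = -75) faces the front of the shelf.
- divided_carton: Bystander: same outside size and cardboard as the carton, open top but divided into four cells by a full cross. Origin: centre of its underside.
- lidded_carton: Bystander: closed carton of the same size (lid 154 x 104, top 68 high) with a strip of paper tape along the lid. Origin: centre of its underside.
- shelf: Fixed plywood shelf. Origin: middle of its front edge at bench height; +x into the shelf, z up. Deck 270 deep x 400 wide, top at 20. Strips (10 wide, tops at 32) at y = -187.5, -62.5, 62.5, 187.5 make three bays, a carton in each, fronts 70 to 95 behind the edge. An upper board (underside at 170) with stock up to 235 high covers only what lies deeper than x = 150.
Things that resemble listed ones, but are neither listed nor needed, are in the scene too. Of the things that look like the hook, take the one that is farthest to the robot's right at the start.

How it is judged:
On the way, in this order (a step that is already met when the one before it is completed fails the run):
1. the blade hangs inside the carton, at least 10 mm below its rim (x of hook_tip in the frame of carton between -0.073 and 0 m and y of hook_tip in the frame of carton between -0.045 and 0.045 m and z of hook_tip in the frame of carton below 0.055 m), for 0.1 s.
2. the carton's front is within 15 mm of the shelf's front edge (x of carton in the frame of shelf between 0.06 and 0.09 m), for 0.1 s.
At the end, for the whole second after the job is handed in: The carton lies flat and at rest on the shelf deck, its front within 15 mm of the shelf's front edge and square to it within 10 degrees; the hook stands upright (within 10 degrees) and at rest on the bench (all of step 2 and z of carton in the frame of shelf below 0.026 m and angle between the x axis of carton and the x axis of shelf, either way round below 0.175 rad and linear speed of each of carton, hook below 0.02 m/s and height (world z) of hook below 0.012 m and angle between hook's own z axis and vertical below 0.175 rad); the robot touches nothing.
It fails at once if the robot itself touches the carton (more than 1 N) (contact force between any of the fingers, the arm and carton above 1 N).
It fails at once if the carton is lifted off the shelf by more than 20 mm or tipped more than 15 degrees (z of carton in the frame of shelf above 0.04 m or angle between carton's own z axis and vertical above 0.26 rad).
It fails at once if another carton is moved by more than 20 mm (distance of any of divided_carton, lidded_carton from where it was at the start of the episode above 0.02 m).
It also fails if it takes over 54 s, if anything falls off the work surface, if the arm or the gripper's body presses on something with over 40 N, if the wrist force passes 120 N, or if a joint passes its speed limit or range.

ROBOT

A 7-joint arm with a two-finger parallel gripper is mounted at the origin on the work surface. World frame = base frame: x ahead of the robot, y to its left, z up, the work surface at z = 0. Lengths are in m, angles in rad, forces in N, time in s.
With the tool pointing down it reaches from about 0.35 to 0.9 m from the base axis. Payload 19.9 kg.
Tool frame: the origin (TCP) lies between the finger pads; the fingertips stand 25 mm ahead of it and the grasp point (between the pads) lies 6 mm ahead of it; z points along the fingers, y is the direction in which the jaws open and shut (so a half turn about z gives the same grasp; the last joint's range is limited). The gripper opens to 94 mm and grips with 3 to 60 N. Pads are 16 mm wide; open, the fingers measure 119 mm over their backs; the gripper's body (75 mm by 177 mm) begins 78 mm behind the grasp point.
Start: joints at [-1.198, 0.417, -0.01, 1.614, 0.005, 1.111, -0.053], TCP at [0.251, 0.572, 0.195] pointing down, gripper open.
Joint ranges: [-2.81, 2.81], [-0.39, 2.02], [-1.27, 1.25], [0.06, 2.57], [-1.19, 4.33], [0.19, 2], [-2.82, 2.82]. Speed limits (rad/s): [1.89, 1.89, 2.39, 2.39, 3.01, 3.01, 3.01].

INTERFACE

Orientations are given as a unit quaternion [w, x, y, z].
In Python, from rig import robot gives the robot as it stands. The module is installed in compiled form; this text tells all that it offers.
- The arm moves only by the shell command python3 -m handwheel 'ROWS' [FORCE]. ROWS is JSON, a list that holds one entry, the list of rows, each a list of 7 numbers: the shift along the tool's x, y, z in cm, then the turn, a rotation vector about the tool's x, y, z in rad, then the finger opening in cm, from 0 to 9.4. A call has exactly 5 rows; each row shifts and turns the commanded pose from where the row before left it, along the tool's axes as they then stand; what a row does not reach is not made up. A row lasts 1/8 s, in which the tool goes at most 62.5 mm and 10.7 degrees, less where a joint would pass 70% of its speed; a pose out of reach is approached as far as the arm can. A call is refused whole if a number of a shift passes 6.25 or a number of a turn 0.188, either way. A call with a gripper value outside its range is refused whole. The fingers move at their own pace and stop on an object; FORCE is the grip in N (left out, the last holds). Time passes only in rows, so rows that do not move let the fingers close, or fill a call up. It gives the time, the measured TCP pose, the force and the opening at its end, in the units of the state.
- robot.sense(): the state, without advancing time (a new reading comes with each control period).
- robot.snapshot(name): name is "side" or "top"; returns the picture (384x512x3 uint8, blue, green, red); there is no depth.
- robot.camera_params(name): a dict with "camera_matrix" (3x3 intrinsics, pixels), "position" and "rotation" of the camera in the world. Camera axes: x right, y down, z forward; pixel columns grow to the right and rows downward; lengths in m; the calibration is good to about 2 mm. A picture is of the moment at which its call begins. camera_params takes no time and is no camera call.
- robot.close_job(): hands the job in, once; it reports no verdict.
Trained networks look in the newest picture that a camera, given by its name, has taken for a name from the list of things; names that differ only in an ending like _2 or _b are one class to them, and where a whole thing is asked for, a point or a joint stands for the part that bears it (a point fixed in the world has none). Each returns a list of dicts, best first, with "conf" (0 to 1); they miss things now and then, are a little off and sometimes report something else, mostly with a low value. They report only what shows in the picture. A call takes as long as a camera call. They do not tell look-alikes from the thing itself.
- robot.trace(camera, label): "pixels" (384x512 bool, what is visible of it) and "bbox" ([centre column, centre row, width, height] in pixels, round what is visible of it).
- robot.place_of(camera, label): "at" ([column, row] in pixels: a listed point, or the origin of a listed thing).
The state is a dict: "time": time; "joint_pos": joint angles; "joint_velocities": joint speeds; "joint_efforts": joint torques, N m; "tool_pos": TCP position; "tcp_rot": TCP orientation; "force": force on the tool from outside, world axes, zero at the start; "wrist_torque": the same for the moment, N m; "width": finger opening in m.
Only numpy, scipy, OpenCV 4.12 (cv2) and the standard library are available. Lean on these libraries where they do the work, as an engineer would, in place of code of your own. Each camera call takes 0.05 s, during which the arm holds its last target. There are 200 camera calls.

## Working session

There is one attempt and no reset: what is moved stays moved. The work goes in short steps, Python scripts to look and compute and a shell command to move; the robot and the scene stay as the last step left them, time stands still between calls to the robot, and variables do not carry over. Pictures are saved under pics/ and viewed, about 8 in all and at most 12, crops included, and the job is handed in when it is done.

```bash
mkdir -p pics
python3 - <<'E'
from rig import robot
import cv2
for n in("side","top"):
    im=robot.snapshot(n); cv2.imwrite(f"pics/{n}0.png",im)
    p=robot.camera_params(n); print(n,p)
    for l in("hook","hook_tip","carton","divided_carton","lidded_carton","shelf"):
        print(l,[(round(d["conf"],2),[round(float(v)) for v in d["at"]]) for d in robot.place_of(n,l)][:4])
s=robot.sense();print(s["time"],s["tool_pos"],s["tcp_rot"],s["force"])
E
```

```text
side {'camera_matrix': array([[406.73049776,   0.        , 258.89978094],
       [  0.        , 406.73049776, 193.60977207],
       [  0.        ,   0.        ,   1.        ]]), 'position': array([ 0.22624735, -0.44886271,  0.40393052]), 'rotation': array([-0.4562812 ,  0.82652957, -0.28468785,  0.16616006])}
hook [(0.81, [257, 329]), (0.78, [116, 224])]
hook_tip [(0.65, [206, 265]), (0.61, [36, 244])]
carton [(0.7, [320, 186])]
divided_carton [(0.76, [371, 218])]
lidded_carton [(0.83, [280, 156])]
shelf [(0.66, [248, 219])]
top {'camera_matrix': array([[374.43896241,   0.        , 257.95631812],
       [  0.        , 374.43896241, 196.4406253 ],
       [  0.        ,   0.        ,   1.        ]]), 'position': array([ 0.48767546, -0.00140645,  0.83359459]), 'rotation': array([-0.03078669,  0.70939384, -0.70254672,  0.04733565])}
hook [(0.78, [330, 262]), (0.59, [195, 288])]
hook_tip [(0.72, [175, 340])]
carton []
divided_carton [(0.85, [316, 132])]
lidded_carton [(0.55, [200, 128])]
shelf []
0.7 [0.25125132 0.57224054 0.1952293 ] [ 6.59714216e-06  2.05395285e-01  9.78679097e-01 -5.35425902e-05] [-0.12512858  0.41685808  0.61896227]
```

View pics/top0.png

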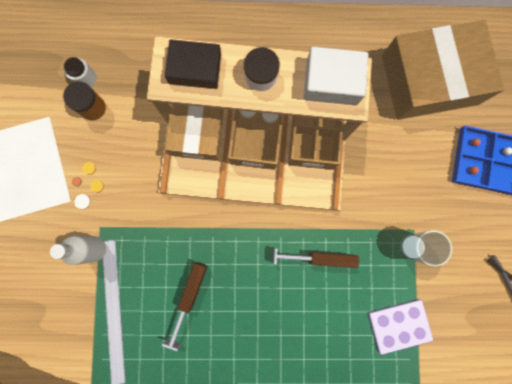

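View pics/side0.png

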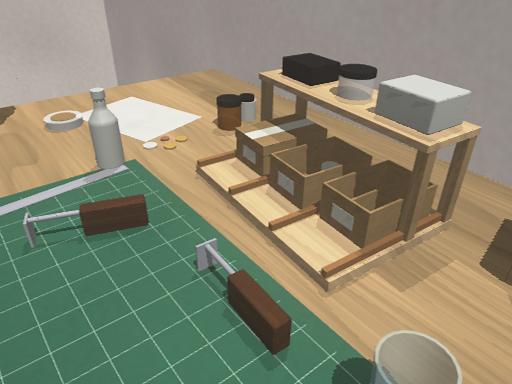

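Top view: two hooks, at (190,285) and (335,260). Top-image right is the robot's right, so the wanted one is (335,260), blade at (275,257). The cartons, left to right, are lidded (193,130), open (255,135) and divided (318,135). The side view agrees, with the wanted hook's handle at (257,310) and its blade at (206,255).

```bash
cat > h.py <<'E'
from rig import robot
import numpy as np, cv2
from scipy.spatial.transform import Rotation as R
def rot(q): return R.from_quat([q[1],q[2],q[3],q[0]])
def plane(cam,px,z):
    p=robot.camera_params(cam);K=p["camera_matrix"]
    d=rot(p["rotation"]).apply(np.linalg.solve(K,[px[0],px[1],1.])); c=p["position"]
    return c+d*(z-c[2])/d[2]
def proj(cam,X):
    p=robot.camera_params(cam); v=rot(p["rotation"]).inv().apply(np.atleast_2d(X)-p["position"])@p["camera_matrix"].T
    return v[:,:2]/v[:,2:]
E
python3 - <<'E'
from h import *
np.set_printoptions(precision=4,suppress=True)
for c,px,z in[("top",(330,262),0),("side",(257,329),0),("side",(206,265),0),("top",(195,288),0),("side",(116,224),0),
  ("side",(320,186),.02),("side",(371,218),.02),("top",(316,132),.02),("side",(280,156),.02),("top",(200,128),.02),("side",(248,219),0),
  ("top",(160,195),.02),("top",(340,210),.02)]: print(c,px,plane(c,px,z))
im=cv2.imread("pics/top0.png")
a=cv2.resize(im[120:280,145:375],None,fx=3.4,fy=3.4,interpolation=cv2.INTER_CUBIC); cv2.imwrite("pics/crop0.png",a)
for n,l in(("top","hook"),("side","hook")):
    for d in robot.trace(n,l):
        b=cv2.imread(f"pics/{n}0.png"); m=d["pixels"]; 
        hs=b.max(2)<110; k=(m&(b[:,:,2].astype(int)>b[:,:,1]+12)).astype(np.uint8)
        pts=cv2.findNonZero(k); print(n,round(d["conf"],2),d["bbox"],cv2.minAreaRect(pts), cv2.boxPoints(cv2.minAreaRect(pts)).tolist())
E
```

```text
top (330, 262) [ 0.4364 -0.1809  0.    ]
side (257, 329) [ 0.4377 -0.1888  0.    ]
side (206, 265) [ 0.4502 -0.0525  0.    ]
top (195, 288) [0.3786 0.1146 0.    ]
side (116, 224) [0.3857 0.124  0.    ]
side (320, 186) [ 0.7213 -0.0169  0.02  ]
side (371, 218) [ 0.7142 -0.1399  0.02  ]
top (316, 132) [ 0.7246 -0.1488  0.02  ]
side (280, 156) [0.743  0.1208 0.02  ]
top (200, 128) [0.7298 0.1101 0.02  ]
side (248, 219) [0.5689 0.0024 0.    ]
top (160, 195) [0.5789 0.1929 0.02  ]
top (340, 210) [ 0.5502 -0.2     0.02  ]
top 0.81 [314.7, 260.3, 86.0, 17.0] ((334.2743225097656, 259.61090087890625), (47.28274154663086, 11.415226936340332), 3.5763344764709473) [[310.3229675292969, 263.83270263671875], [311.0350036621094, 252.439697265625], [358.2256774902344, 255.38909912109375], [357.5136413574219, 266.7821044921875]]
top 0.66 [184.6, 307.1, 40.9, 85.1] ((191.5410919189453, 287.3904113769531), (12.52340316772461, 49.50840759277344), 20.556047439575195) [[176.98629760742188, 308.3698425292969], [194.369873046875, 262.0137023925781], [206.09588623046875, 266.4109802246094], [188.71231079101562, 312.7671203613281]]
side 0.88 [84.8, 222.1, 128.1, 55.5] ((113.20800018310547, 214.1439971923828), (31.662721633911133, 65.2931900024414), 79.69515228271484) [[78.25599670410156, 204.40798950195312], [142.49600219726562, 192.72799682617188], [148.16000366210938, 223.8800048828125], [83.91999816894531, 235.55999755859375]]
side 0.59 [246.0, 299.2, 100.7, 113.2] ((264.12628173828125, 306.929931640625), (90.0260009765625, 32.710487365722656), 58.69587326049805) [[226.76412963867188, 276.96771240234375], [254.71267700195312, 259.97198486328125], [301.4884338378906, 336.89215087890625], [273.5398864746094, 353.88787841796875]]
```

View pics/crop0.png

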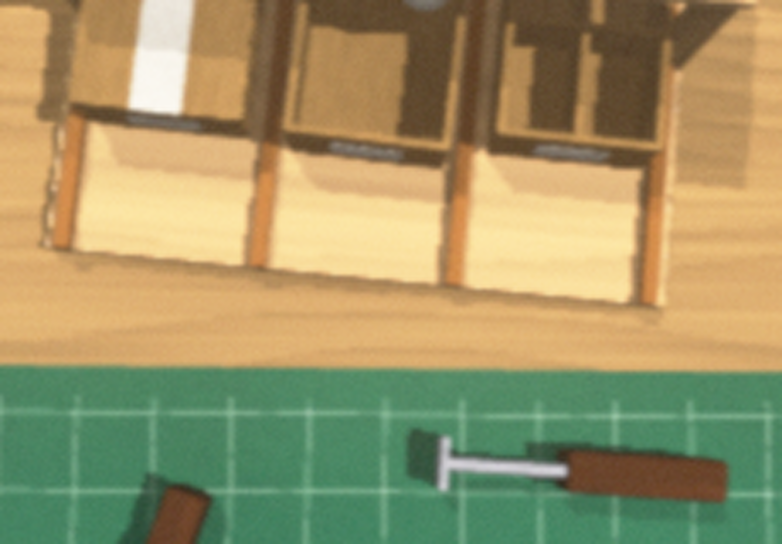

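Crop: the wanted hook (dark handle, steel shaft, T blade) has its handle top at crop (645,475) and its blade at (444,463). The open carton's front rim runs from crop (287,133) to (447,152), and the shelf's front edge from (48,248) to (660,306).

Run:
```python
from h import *
np.set_printoptions(precision=4,suppress=True)
f=lambda u,v,z: plane("top",(145+u/3.4,120+v/3.4),z)
h1=f(645,475,.048);b=f(444,463,.045)
L=f(48,248,.02);Rr=f(660,306,.02)
cl=f(287,134,.085);cr=f(447,153,.085)
print("handle",h1,"blade",b,"dist",np.linalg.norm((b-h1)[:2]),"yaw",np.arctan2(*(b-h1)[1::-1]))
e=L-Rr;print("shelf",L,Rr,np.linalg.norm(e),"yaw(x axis)",np.arctan2(-e[0],e[1]),"origin",(L+Rr)/2)
ec=cl-cr;print("carton rim",cl,cr,np.linalg.norm(ec),np.arctan2(-ec[0],ec[1]))
sh=(L+Rr)/2;th=np.arctan2(-e[0],e[1]);a=np.array([np.cos(th),np.sin(th)]);n=np.array([-a[1],a[0]])
m=((cl+cr)/2-sh)[:2];print("front of carton in shelf",m@a,m@n)
for yaw in[np.arctan2(*(b-h1)[1::-1])]:
  T=R.from_euler('z',yaw);o=np.array([h1[0],h1[1],0])
  P=T.apply([[50,13,48],[50,-13,48],[-50,-13,48],[-50,13,48],[125,0,0],[125,16,45],[125,-16,45]]*np.array(.001))+o
  print(proj("side",P)); 
s=robot.sense();Rt=rot(s["tcp_rot"]);print(Rt.as_matrix());print(s["joint_pos"])
```

```text
handle [ 0.4442 -0.1805  0.048 ] blade [ 0.4504 -0.0573  0.045 ] dist 0.12326553688661515 yaw 1.5202045494374026
shelf [0.5834 0.195  0.02  ] [ 0.5502 -0.1981  0.02  ] 0.3944943808367951 yaw(x axis) -0.08424436938848605 origin [ 0.5668 -0.0015  0.02  ]
carton rim [0.6459 0.04   0.085 ] [ 0.6356 -0.0557  0.085 ] 0.09627699178063664 -0.10690886706560647
front of carton in shelf 0.07423072638124369 -7.597933891099768e-05
[[225.8372 274.6517]
 [243.1215 266.6159]
 [292.8863 316.8253]
 [274.3817 327.5934]
 [207.3013 266.073 ]
 [195.4286 245.9287]
 [215.5351 237.7705]]
[[-0.9156  0.4021  0.    ]
 [ 0.4021  0.9156 -0.0001]
 [-0.0001 -0.0001 -1.    ]]
[-1.1985  0.4174 -0.0103  1.6136  0.0047  1.1107 -0.053 ]
```

```bash
python3 -m handwheel '[[[-3.8,-4.3,-1.1,0,0,0,9.4],[-3.8,-4.3,-1.1,0,0,0,9.4],[-3.8,-4.3,-1.1,0,0,0,9.4],[-3.8,-4.3,-1.1,0,0,0,9.4],[-3.8,-4.3,-1.1,0,0,0,9.4]]]' 40
python3 -m handwheel '[[[-3.8,-3.6,0,0,0,0.18,9.4],[0,0,0,0,0,0.18,9.4],[0,0,0,0,0,0.18,9.4],[0,0,0,0,0,0.18,9.4],[0,0,0,0,0,0.18,9.4]]]'
cat >> h.py <<'E'
def to(x,y,z,yyaw):
    "delta from present pose, in tool axes cm / turn rad, upright tool with its y at world yaw yyaw"
    s=robot.sense();Rt=rot(s["tcp_rot"]);p=np.array(s["tool_pos"])
    c,n=np.cos(yyaw),np.sin(yyaw);Y=np.array([c,n,0]);Z=np.array([0,0,-1.]);G=R.from_matrix(np.c_[np.cross(Y,Z),Y,Z])
    M=Rt.as_matrix()
    print("t",round(s["time"],2),"pos",p.round(4),"yyaw",round(np.arctan2(M[1,1],M[0,1]),4),"tilt",np.degrees(np.arccos(-M[2,2])).round(2),"F",np.round(s["force"],1),"w",round(s["width"],4))
    print("shift cm",(Rt.inv().apply(np.array([x,y,z])-p)*100).round(2),"turn",(Rt.inv()*G).as_rotvec().round(3))
E
python3 -c "
from h import *
to(.442,-.181,.15,-.051)"
```

```text
time: 1.42
tool_pos: [0.3392, 0.2972, 0.2508]
tcp_rot: [0.0, 0.205, 0.979, 0.0]
force: [1.2, 0.3, 0.8]
width: 0.0936
time: 2.05
tool_pos: [0.3591, 0.2507, 0.2504]
tcp_rot: [0.0, 0.613, 0.79, 0.0]
force: [-0.5, -0.4, 0.3]
width: 0.0939
t 2.05 pos [0.3591 0.2507 0.2504] yyaw 0.251 tilt 0.01 F [-0.5 -0.4  0.3] w 0.0939
shift cm [-43.88  -2.7   10.03] turn [ 0.    -0.     0.302]
```

```bash
python3 -m handwheel '[[[-6,-0.4,0,0,0,0,9.4],[-6,-0.4,0,0,0,0,9.4],[-6,-0.4,0,0,0,0,9.4],[-6,-0.4,0,0,0,0,9.4],[-6,-0.4,0,0,0,0,9.4]]]' | tail -1
python3 -m handwheel '[[[-4.6,-0.2,3.3,0,0,0,9.4],[-4.6,-0.2,3.3,0,0,0,9.4],[-4.6,-0.2,3.3,0,0,0,9.4],[0,0,0,0,0,0.151,9.4],[0,0,0,0,0,0.151,9.4]]]' | tail -1
python3 - <<'E'
from h import *
to(.442,-.181,.036,-.051)
b=robot.snapshot("top");c=robot.snapshot("side")
a=cv2.resize(b[200:320,200:400],None,fx=2.5,fy=2.5);d=cv2.resize(c[180:384,150:400],None,fx=1.6,fy=1.6)
o=np.zeros((max(a.shape[0],d.shape[0]),a.shape[1]+d.shape[1],3),np.uint8)[:, :];o[:a.shape[0],:a.shape[1]]=a;o[:d.shape[0],a.shape[1]:]=d
cv2.imwrite("pics/pre.png",cv2.resize(o,None,fx=.88,fy=.88))
E
```

```text
width: 0.0943
width: 0.0938
t 3.3 pos [ 0.4449 -0.1803  0.1508] yyaw -0.0514 tilt 0.07 F [ 0.1  0.3 -0.7] w 0.0938
shift cm [-0.08 -0.28 11.48] turn [-0.001  0.001 -0.   ]
```

View pics/pre.png

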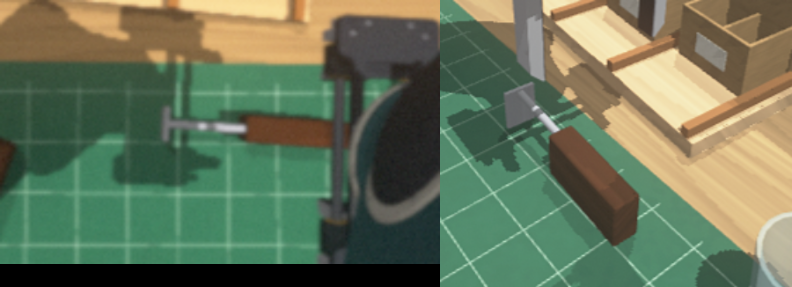

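The open fingers straddle the wanted hook's handle (side crop (595,185)) and nothing lies in the way, so I go down and grip.

```bash
python3 -m handwheel '[[[0,-0.2,4,0,0,0,9.4],[0,0,4,0,0,0,9.4],[0,0,2.5,0,0,0,9.4],[0,0,1,0,0,0,9.4],[0,0,0,0,0,0,9.4]]]' | tail -2
python3 -m handwheel '[[[0,0,0,0,0,0,2],[0,0,0,0,0,0,2],[0,0,0,0,0,0,2],[0,0,0,0,0,0,2],[0,0,0,0,0,0,2]]]' 45 | tail -5
python3 -m handwheel '[[[0,0,0,0,0,0,1.5],[0,0,0,0,0,0,1.5],[0,0,-1.5,0,0,0,1.5],[0,0,-3,0,0,0,1.5],[0,0,-3,0,0,0,1.5]]]' | tail -5
python3 -m handwheel '[[[0,0,-3,0,0,0,1.5],[0,0,-2,0,0,0,1.5],[0,0,0,0,0,0.18,1.5],[0,0,0,0,0,0.18,1.5],[0,0,0,0,0,0.18,1.5]]]' | tail -5
python3 - <<'E'
from h import *
to(.5,-.05,.16,-1.655)
E
```

```text
force: [-0.1, 0.1, 0.7]
width: 0.0942
time: 4.65
tool_pos: [0.4433, -0.1794, 0.0363]
tcp_rot: [0.0, 0.723, 0.691, -0.0]
force: [-0.0, 0.5, 0.0]
width: 0.0467
time: 5.28
tool_pos: [0.4431, -0.1797, 0.113]
tcp_rot: [0.0, 0.723, 0.691, -0.0]
force: [0.3, 0.0, -0.0]
width: 0.0148
time: 5.9
tool_pos: [0.4433, -0.1795, 0.1622]
tcp_rot: [0.0, 0.882, 0.47, 0.0]
force: [0.3, -0.4, -0.2]
width: 0.0149
t 5.9 pos [ 0.4433 -0.1795  0.1622] yyaw -0.5914 tilt 0.04 F [ 0.3 -0.4 -0.2] w 0.0149
shift cm [13.92 -2.51  0.23] turn [ 0.000e+00 -1.000e-03  1.064e+00]
```

The width of 15 mm shows the fingers were still closing when I lifted, so the grip missed. I'll turn back, open and look again.

```bash
python3 -m handwheel '[[[0,0,0,0,0,-0.18,9.4],[0,0,0,0,0,-0.18,9.4],[0,0,0,0,0,-0.18,9.4],[0,0,0,0,0,0,9.4],[0,0,0,0,0,0,9.4]]]' | tail -1
python3 - <<'E'
from h import *
np.set_printoptions(precision=4,suppress=True)
b=robot.snapshot("top");c=robot.snapshot("side")
for n,l,z in(("side","hook",0),("side","hook_tip",0),("top","hook",0),("top","hook_tip",0)):
    for d in robot.place_of(n,l): print(n,l,round(d["conf"],2),d["at"],plane(n,d["at"],z))
a=cv2.resize(b[200:320,200:400],None,fx=2.2,fy=2.2);d=cv2.resize(c[180:384,150:400],None,fx=1.4,fy=1.4)
o=np.zeros((290,790,3),np.uint8);o[:a.shape[0],:440]=a;o[:d.shape[0],440:]=d[:290,:350]
cv2.imwrite("pics/pre2.png",o)
to(.442,-.181,.036,-.051)
E
```

```text
width: 0.0622
side hook 0.83 [113.2, 227.3] [0.3785 0.118  0.    ]
side hook 0.57 [256.1, 326.8] [ 0.4389 -0.1855  0.    ]
side hook 0.36 [208.5, 268.2] [ 0.4494 -0.0605 -0.    ]
side hook_tip 0.73 [35.4, 242.6] [0.268  0.1523 0.    ]
side hook_tip 0.56 [208.4, 266.8] [ 0.4509 -0.0579  0.    ]
top hook 0.87 [332.4, 260.7] [ 0.4393 -0.1862  0.    ]
top hook 0.6 [195.2, 287.9] [0.3789 0.1142 0.    ]
top hook_tip 0.83 [175.8, 340.2] [0.2691 0.1526 0.    ]
top hook_tip 0.6 [273.8, 255.0] [ 0.4508 -0.0566  0.    ]
t 6.83 pos [ 0.4433 -0.1793  0.1613] yyaw -0.0458 tilt 0.01 F [-0.3  0.2  0.1] w 0.0856
shift cm [-0.17 -0.12 12.53] turn [-0.     0.     0.005]
```

View pics/pre2.png

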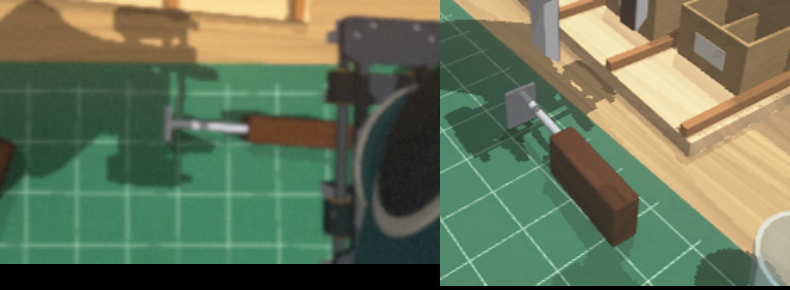

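The hook stands unmoved (handle at side crop (595,185)). I'll go down again and close for long enough this time.

```bash
python3 -m handwheel '[[[-0.3,-0.1,4,0,0,0,9.4],[0,0,4,0,0,0,9.4],[0,0,3.5,0,0,0,9.4],[0,0,1,0,0,0,5],[0,0,0,0,0,0,2]]]' 45| tail -4
python3 -m handwheel '[[[0,0,0,0,0,0,1],[0,0,0,0,0,0,1],[0,0,0,0,0,0,1],[0,0,0,0,0,0,1],[0,0,0,0,0,0,1]]]' 45 | tail -4
python3 -m handwheel '[[[0,0,0,0,0,0,1],[0,0,0,0,0,0,1],[0,0,0,0,0,0,1],[0,0,0,0,0,0,1],[0,0,0,0,0,0,1]]]' 45 | tail -4
```

```text
tool_pos: [0.4422, -0.1826, 0.0366]
tcp_rot: [-0.0, 0.723, 0.691, -0.0]
force: [0.1, -0.6, 0.6]
width: 0.0769
tool_pos: [0.4422, -0.1824, 0.0364]
tcp_rot: [0.0, 0.723, 0.691, 0.0]
force: [1.5, 0.3, 0.1]
width: 0.0277
tool_pos: [0.4423, -0.1824, 0.0363]
tcp_rot: [0.0, 0.723, 0.691, 0.0]
force: [1.3, 0.2, 2.3]
width: 0.0239
```

```bash
python3 -m handwheel '[[[0,0,-1.5,0,0,0,1],[0,0,-3,0,0,0,1],[0,0,-3,0,0,0,1],[0,0,-3,0,0,0,1],[0,0,0,0,0,0,1]]]' | tail -4
python3 -m handwheel '[[[0,0,0,0,0,0.16,1],[0,0,0,0,0,0.16,1],[0,0,0,0,0,0.16,1],[0,0,0,0,0,0.16,1],[0,0,0,0,0,0.16,1]]]' | tail -4
python3 -m handwheel '[[[0,0,0,0,0,0.16,1],[0,0,0,0,0,0.16,1],[0,0,0,0,0,0.16,1],[0,0,0,0,0,0.16,1],[0,0,0,0,0,0.16,1]]]' | tail -4
python3 - <<'E'
from h import *
np.set_printoptions(precision=4,suppress=True)
b=robot.snapshot("top");c=robot.snapshot("side")
for n,l in(("side","hook_tip"),("top","hook_tip"),("side","carton"),("top","carton")):
    for d in robot.place_of(n,l): print(n,l,round(d["conf"],2),d["at"],plane(n,d["at"],.02 if l=="carton" else robot.sense()["tool_pos"][2]-.0363))
a=cv2.resize(b[90:300,180:380],None,fx=2,fy=2);d=cv2.resize(c[100:340,150:390],None,fx=1.6,fy=1.6)
o=np.zeros((420,790,3),np.uint8);o[:,:400]=a;o[:384,400:784]=d
cv2.imwrite("pics/held.png",o)
to(.5,-.0,.16,-1.655)
E
```

```text
tool_pos: [0.443, -0.1827, 0.1434]
tcp_rot: [0.001, 0.723, 0.691, 0.001]
force: [0.1, -0.2, -2.2]
width: 0.0238
tool_pos: [0.4416, -0.1823, 0.1408]
tcp_rot: [-0.0, 0.936, 0.352, -0.001]
force: [-0.9, 0.7, -1.9]
width: 0.0238
tool_pos: [0.4416, -0.1822, 0.1408]
tcp_rot: [0.0, 0.999, -0.04, -0.001]
force: [-1.0, -0.5, -1.5]
width: 0.0239
side hook_tip 0.93 [341.2, 226.9] [ 0.5618 -0.1976  0.1045]
side hook_tip 0.8 [33.5, 244.4] [ 0.2546 -0.0054  0.1045]
side hook_tip 0.19 [373.0, 218.8] [ 0.6074 -0.2106  0.1045]
top hook_tip 0.89 [175.1, 341.1] [0.2949 0.1345 0.1047]
top hook_tip 0.7 [349.9, 197.1] [ 0.5694 -0.1994  0.1047]
side carton 0.82 [319.4, 183.5] [ 0.727  -0.0098  0.02  ]
top carton 0.75 [255.1, 135.7] [ 0.7141 -0.0126  0.02  ]
t 10.88 pos [ 0.442  -0.1823  0.1412] yyaw -1.6419 tilt 0.02 F [-0.  -0.5 -2. ] w 0.0241
shift cm [  4.49 -18.59  -1.88] turn [-0.     0.     0.013]
```

View pics/held.png

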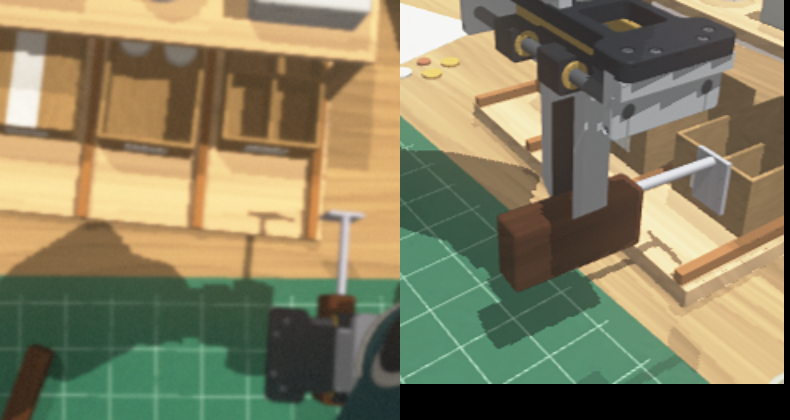

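Held level, with the blade free at top crop (343,215) and the open carton clear ahead to its left. I'll carry it over to the middle bay.

```bash
python3 -m handwheel '[[[-0.3,-4.7,-0.3,0,0,0,1],[-0.3,-4.7,-0.3,0,0,0,1],[-0.3,-4.7,-0.3,0,0,0,1],[-0.3,-4.7,-0.3,0,0,0,1],[2.5,-0.1,0,0,0,0,1]]]' | tail -4
python3 -m handwheel '[[[2.1,-0.1,0,0,0,0,1],[2.1,-0.1,0,0,0,0,1],[2.1,-0.1,0,0,0,0,1],[2.1,-0.1,0,0,0,0,1],[0,0,0,0,0,0,1]]]' | tail -4
python3 - <<'E'
from h import *
np.set_printoptions(precision=4,suppress=True)
b=robot.snapshot("top");c=robot.snapshot("side")
z=robot.sense()["tool_pos"][2]-.0363
for n,l in(("side","hook_tip"),("top","hook_tip"),("side","carton"),("top","carton")):
    for d in robot.place_of(n,l): print(n,l,round(d["conf"],2),d["at"],plane(n,d["at"],.02 if l=="carton" else z))
a=cv2.resize(b[80:250,180:350],None,fx=2.35,fy=2.35);d=cv2.resize(c[100:280,210:390],None,fx=2.1,fy=2.1)
o=np.zeros((400,790,3),np.uint8);o[:a.shape[0],:a.shape[1]]=a;o[:378,400:778]=d
cv2.imwrite("pics/over.png",o)
to(.5535,.005,.095,-1.642)
E
```

```text
tool_pos: [0.4688, 0.0114, 0.1533]
tcp_rot: [-0.001, 1.0, -0.031, -0.0]
force: [0.8, -0.0, 0.0]
width: 0.0239
tool_pos: [0.5539, 0.0025, 0.1531]
tcp_rot: [0.0, 0.999, -0.036, 0.0]
force: [0.1, 0.5, -1.7]
width: 0.0238
side hook_tip 0.86 [36.5, 242.8] [ 0.2568 -0.0227  0.1168]
side hook_tip 0.63 [301.0, 143.1] [ 0.6725 -0.0077  0.1168]
side carton 0.78 [317.8, 185.7] [ 0.7188 -0.0137  0.02  ]
t 12.43 pos [0.5528 0.0031 0.1534] yyaw -1.6445 tilt 0.02 F [ 0.1  0.7 -1.1] w 0.0238
shift cm [ 0.05 -0.19  5.84] turn [-0.    -0.    -0.002]
```

View pics/over.png

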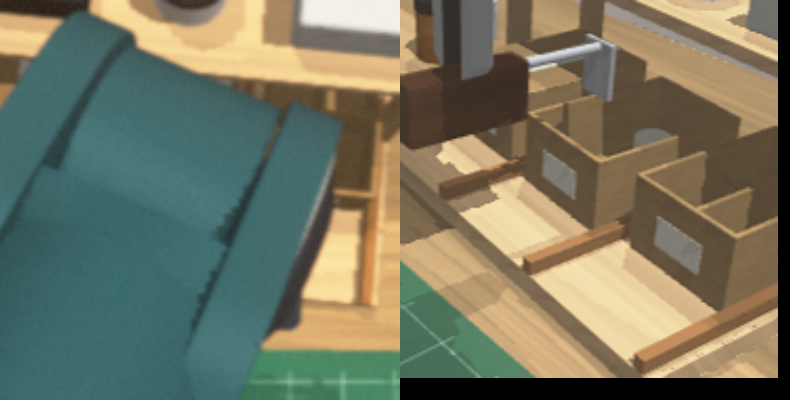

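The side view agrees with the plan: the blade (602,70) is above the carton's front half, behind its front rim. Lowering now.

```bash
python3 -m handwheel '[[[0.2,0,1.2,0,0,0,1],[0,0,1.2,0,0,0,1],[0,0,1.2,0,0,0,1],[0,0,1.2,0,0,0,1],[0,0,0.9,0,0,0,1]]]' | tail -4
python3 - <<'E'
from h import *
np.set_printoptions(precision=4,suppress=True)
c=robot.snapshot("side")
z=robot.sense()["tool_pos"][2]-.0363
for l in("hook_tip","carton"):
    for d in robot.place_of("side",l): print(l,round(d["conf"],2),d["at"],plane("side",d["at"],.02 if l=="carton" else z))
cv2.imwrite("pics/in.png",cv2.resize(c[90:290,200:400],None,fx=2.8,fy=2.8))
to(.46,.012,.097,-1.642)
E
```

```text
tool_pos: [0.555, 0.0027, 0.0953]
tcp_rot: [0.0, 0.999, -0.037, -0.0]
force: [0.4, 0.2, -1.0]
width: 0.0241
hook_tip 0.82 [34.0, 241.4] [0.2611 0.0694 0.0583]
carton 0.66 [304.2, 173.2] [0.7319 0.0361 0.02  ]
carton 0.65 [317.1, 186.5] [ 0.7157 -0.015   0.02  ]
t 13.2 pos [0.5551 0.0026 0.0959] yyaw -1.6452 tilt 0.04 F [ 0.  -0.6 -1.2] w 0.0237
shift cm [-9.55 -0.23 -0.1 ] turn [ 0.     0.001 -0.003]
```

View pics/in.png

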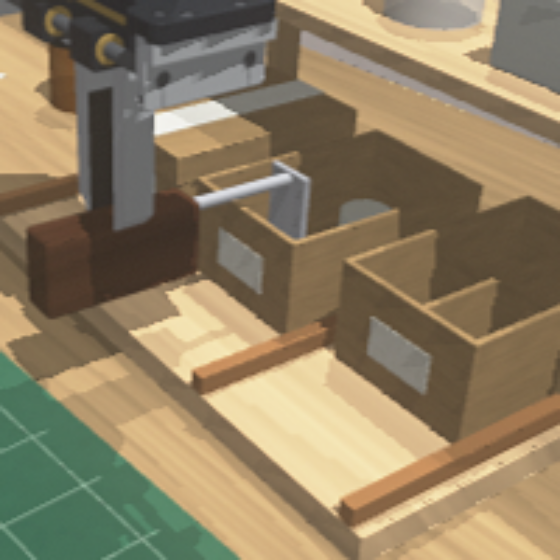

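The blade hangs inside, behind the front wall (300,200), with the shaft clear of the rim (about 10 mm). Pulling gently.

```bash
python3 -m handwheel '[[[-1,0,0,0,0,0,1],[-1,0,0,0,0,0,1],[-1,0,0,0,0,0,1],[-1,0,0,0,0,0,1],[-1,0,0,0,0,0,1]]]' | tail -4
python3 -m handwheel '[[[-1,0,0,0,0,0,1],[-1,0,0,0,0,0,1],[-1,0,0,0,0,0,1],[-0.5,0,0,0,0,0,1],[0,0,0,0,0,0,1]]]' | tail -4
python3 - <<'E'
from h import *
np.set_printoptions(precision=4,suppress=True)
c=robot.snapshot("side");robot.snapshot("top")
for n in("side","top"):
    for d in robot.place_of(n,"carton"): print(n,round(d["conf"],2),d["at"],plane(n,d["at"],.02))
cv2.imwrite("pics/pull.png",cv2.resize(c[90:290,200:400],None,fx=2.8,fy=2.8))
to(.4505,.010,.096,-1.642)
E
```

```text
tool_pos: [0.5048, 0.0066, 0.0964]
tcp_rot: [-0.0, 0.999, -0.037, 0.0]
force: [1.5, -0.5, -2.7]
width: 0.0238
tool_pos: [0.4702, 0.0093, 0.0963]
tcp_rot: [-0.0, 0.999, -0.037, -0.0]
force: [0.1, -0.3, -1.8]
width: 0.024
side 0.87 [291.4, 195.8] [ 0.656  -0.0101  0.02  ]
top 0.8 [254.9, 162.8] [ 0.6528 -0.0127  0.02  ]
t 14.65 pos [0.4706 0.009  0.0963] yyaw -1.6451 tilt 0.01 F [ 0.4 -0.2 -1.6] w 0.0236
shift cm [-2.01  0.05  0.03] turn [ 0.    -0.    -0.003]
```

View pics/pull.png

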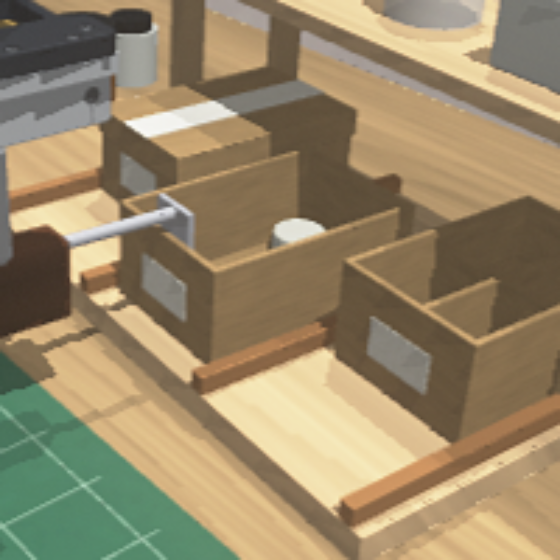

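The carton follows flat and square, with its front (213,360) still about 15–20 mm behind the edge. Pull the rest and measure.

```bash
python3 -m handwheel '[[[-0.5,0,0,0,0,0,1],[-0.5,0,0,0,0,0,1],[-0.4,0,0,0,0,0,1],[-0.2,0,0,0,0,0,1],[0,0,0,0,0,0,1]]]' | tail -4
python3 - <<'E'
from h import *
np.set_printoptions(precision=4,suppress=True)
c=robot.snapshot("side");robot.snapshot("top")
S=np.array([.5668,-.0015]);a=np.array([.9965,-.084])
for n in("side","top"):
    for d in robot.place_of(n,"carton"):
        p=plane(n,d["at"],.02);print(n,round(d["conf"],2),p,"shelf x",(p[:2]-S)@a)
cv2.imwrite("pics/pull2.png",cv2.resize(c[150:270,210:330],None,fx=4.8,fy=4.8,interpolation=cv2.INTER_CUBIC))
to(.4505,.010,.096,-1.642)
E
```

```text
tool_pos: [0.4543, 0.0104, 0.0963]
tcp_rot: [-0.0, 0.999, -0.037, -0.0]
force: [0.2, -0.2, -1.4]
width: 0.024
side 0.95 [ 0.6485 -0.0095  0.02  ] shelf x 0.08212427291171726
top 0.55 [ 0.6424 -0.0119  0.02  ] shelf x 0.0762474082873588
t 15.47 pos [0.4545 0.0102 0.0962] yyaw -1.645 tilt 0.01 F [-0.2  0.7 -1.7] w 0.0234
shift cm [-0.4   0.05  0.02] turn [ 0.     0.    -0.003]
```

View pics/pull2.png

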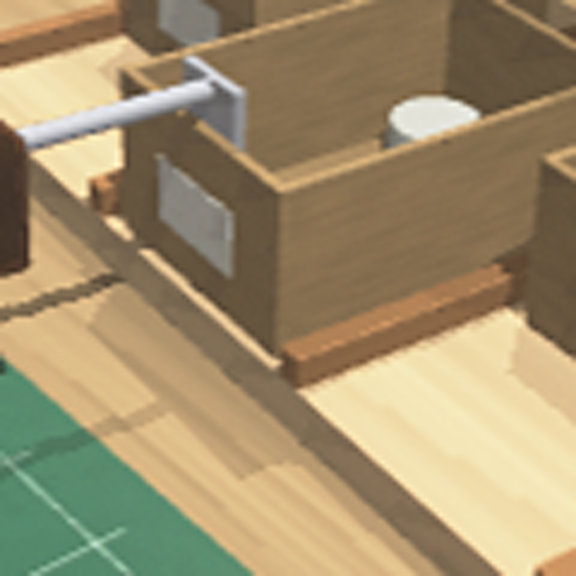

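Only a sliver of deck (about 4 mm, along (150,250)–(280,365)) remains before the edge. I'll take 4 mm more, back the blade off the wall and lift out.

```bash
python3 -m handwheel '[[[-0.2,0,0,0,0,0,1],[-0.2,0,0,0,0,0,1],[0,0,0,0,0,0,1],[0.5,0,0,0,0,0,1],[0.7,0,0,0,0,0,1]]]' | tail -4
python3 -m handwheel '[[[0,0,-0.8,0,0,0,1],[0,0,-1.5,0,0,0,1],[0,0,-1.5,0,0,0,1],[0,0,-1.5,0,0,0,1],[0,0,-1.5,0,0,0,1]]]' | tail -4
python3 - <<'E'
from h import *
to(.41,-.05,.16,-1.642)
E
```

```text
tool_pos: [0.4629, 0.0097, 0.0963]
tcp_rot: [-0.0, 0.999, -0.037, -0.0]
force: [0.5, 0.5, -1.1]
width: 0.0239
tool_pos: [0.4625, 0.0098, 0.1655]
tcp_rot: [-0.0, 0.999, -0.037, 0.0]
force: [-0.1, -0.6, -0.8]
width: 0.0237
t 16.73 pos [0.4625 0.0098 0.1655] yyaw -1.6448 tilt 0.02 F [-0.1 -0.6 -0.8] w 0.0237
shift cm [-4.79  6.35  0.55] turn [-0.    -0.    -0.003]
```

```bash
python3 -m handwheel '[[[-2.4,0,0,0,0,0,1],[-2.4,1.3,0,0,0,0,1],[0,2.5,0,0,0,0,1],[0,2.5,0,0,0,0,1],[0,0,0,0,0,0,1]]]' | tail -4
python3 -m handwheel '[[[0,0,3,0,0,0,1],[0,0,3,0,0,0,1],[0,0,3,0,0,0,1],[0,0,2,0,0,0,1],[0,0,0,0,0,0,1]]]' | tail -4
python3 - <<'E'
from h import *
np.set_printoptions(precision=4,suppress=True)
c=robot.snapshot("side");robot.snapshot("top")
S=np.array([.5668,-.0015]);a=np.array([.9965,-.084])
for n in("side","top"):
    for d in robot.place_of(n,"carton"):
        p=plane(n,d["at"],.02);print(n,round(d["conf"],2),p,"shelf x",(p[:2]-S)@a)
cv2.imwrite("pics/low.png",cv2.resize(c[100:340,130:370],None,fx=2.4,fy=2.4,interpolation=cv2.INTER_CUBIC))
to(.41,-.053,.0365,-1.642)
E
```

```text
tool_pos: [0.4099, -0.0508, 0.1649]
tcp_rot: [-0.0, 0.999, -0.038, 0.0]
force: [-0.8, -0.0, -1.3]
width: 0.0242
tool_pos: [0.4094, -0.0494, 0.0539]
tcp_rot: [0.0, 0.999, -0.037, -0.001]
force: [-0.2, 0.0, -0.5]
width: 0.0236
side 0.69 [ 0.6379 -0.0084  0.02  ] shelf x 0.07147003730954027
top 0.87 [ 0.6375 -0.0107  0.02  ] shelf x 0.07122042049832149
t 18.18 pos [ 0.4106 -0.0492  0.0552] yyaw -1.6445 tilt 0.08 F [-0.2 -0.3 -1.2] w 0.0238
shift cm [-0.03  0.38  1.87] turn [-0.    -0.001 -0.002]
```

View pics/low.png

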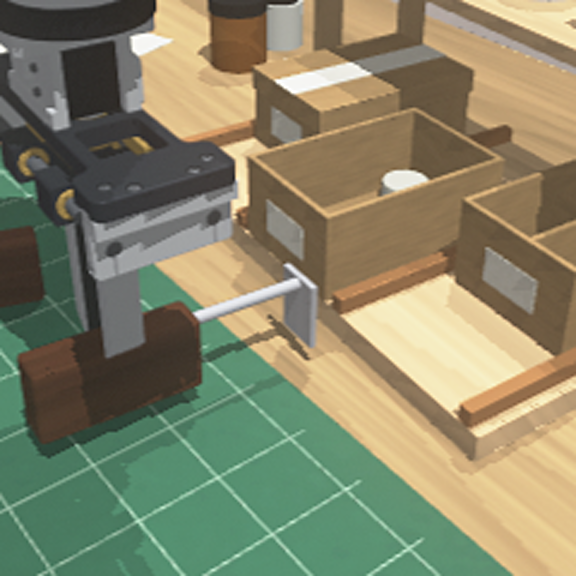

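The carton stands flush (shelf x ≈ 0.071) and flat, the other cartons are untouched, and the hook hangs level over the bench. Setting it down and releasing.

```bash
python3 -m handwheel '[[[0,0,0.8,0,0,0,1],[0,0,0.6,0,0,0,1],[0,0,0.3,0,0,0,1],[0,0,0.1,0,0,0,1],[0,0,0,0,0,0,1]]]' | tail -4
python3 -m handwheel '[[[0,0,0.1,0,0,0,1],[0,0,0,0,0,0,3],[0,0,0,0,0,0,5],[0,0,0,0,0,0,9],[0,0,0,0,0,0,9]]]' | tail -4
python3 -m handwheel '[[[0,0,0,0,0,0,9],[0,0,0,0,0,0,9],[0,0,0,0,0,0,9],[0,0,0,0,0,0,9],[0,0,0,0,0,0,9]]]' | tail -4
```

```text
tool_pos: [0.4098, -0.0498, 0.0363]
tcp_rot: [0.0, 0.999, -0.037, -0.0]
force: [-0.2, -0.5, 0.8]
width: 0.0238
tool_pos: [0.41, -0.0496, 0.0353]
tcp_rot: [0.0, 0.999, -0.037, 0.0]
force: [0.1, 0.3, 0.2]
width: 0.0565
tool_pos: [0.4099, -0.0496, 0.0353]
tcp_rot: [0.0, 0.999, -0.037, 0.0]
force: [0.3, 0.1, 0.0]
width: 0.09
```

```bash
python3 -m handwheel '[[[0,0,-1.5,0,0,0,9],[0,0,-3,0,0,0,9],[0,0,-4,0,0,0,9],[0,0,-5,0,0,0,9],[0,0,-4,0,0,0,9]]]' | tail -4
python3 - <<'E'
from h import *
np.set_printoptions(precision=4,suppress=True)
c=robot.snapshot("side");robot.snapshot("top")
S=np.array([.5668,-.0015]);a=np.array([.9965,-.084])
for n in("side","top"):
  for l in ("carton","hook","hook_tip"):
    for d in robot.place_of(n,l):
        p=plane(n,d["at"],.02 if l=="carton" else 0);print(n,l,round(d["conf"],2),p,"shelf x",((p[:2]-S)@a).round(4))
cv2.imwrite("pics/end.png",cv2.resize(c[80:340,130:390],None,fx=2.2,fy=2.2,interpolation=cv2.INTER_CUBIC))
print(robot.sense()["time"],robot.sense()["force"])
E
```

```text
tool_pos: [0.4099, -0.0499, 0.2099]
tcp_rot: [0.001, 0.999, -0.037, -0.0]
force: [-0.2, 1.3, 0.5]
width: 0.0903
side carton 0.79 [ 0.641  -0.0071  0.02  ] shelf x 0.0744
side hook 0.88 [ 0.4092 -0.0549  0.    ] shelf x -0.1526
side hook 0.84 [0.382  0.1247 0.    ] shelf x -0.1947
side hook_tip 0.74 [ 0.5373 -0.06    0.    ] shelf x -0.0245
side hook_tip 0.72 [0.2679 0.1577 0.    ] shelf x -0.3112
top carton 0.84 [ 0.6419 -0.0051  0.02  ] shelf x 0.0751
top hook 0.68 [ 0.4066 -0.0532  0.    ] shelf x -0.1553
top hook 0.6 [0.3787 0.1094 0.    ] shelf x -0.1968
top hook_tip 0.83 [0.2683 0.1553 0.    ] shelf x -0.3106
top hook_tip 0.62 [ 0.5396 -0.0652  0.    ] shelf x -0.0218
21.075 [-0.1179  0.4014 -0.8159]
```

View pics/end.png

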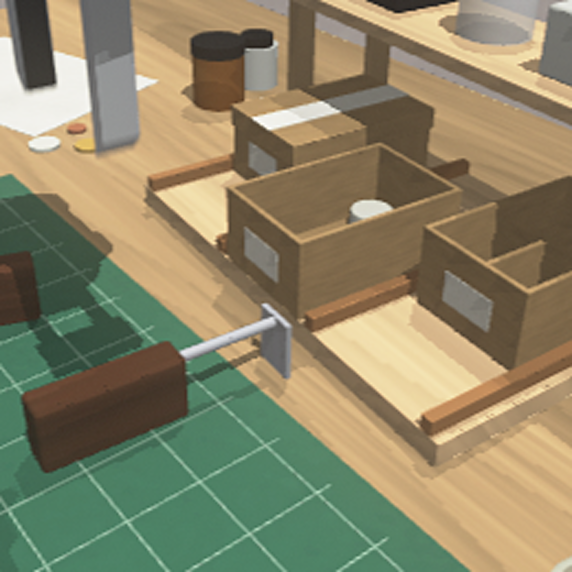

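The hook stands upright and free at (105,405), the carton's front is flush with the shelf edge (298,315), and the gripper is clear above. Handing in.

```bash
python3 -c "
from rig import robot
print(robot.close_job())"
```

```text
the job is handed in; nothing more can be done
None
```

The job is done and handed in at about 21 s of the 54 s allowed; no verdict came back. I took the hook farthest to the robot's right, lowered its blade behind the open carton's front wall, and pulled the carton forward to the shelf edge. I then stood the hook back upright on the bench and let go.

- **First grasp missed:** I lifted while the fingers were still closing. The next pictures showed the hook unmoved. The second grip held, reading 24 mm across the 26 mm handle.
- **Carton:** the two cameras put its centre 74 and 75 mm behind the shelf edge, where exactly flush is 75 mm. Two readings just before that said 71 mm, also inside the 60–90 mm limit. It looks flat and square.
- **Hook:** it stands upright and free at about (0.41, -0.05).
- **Gripper and other cartons:** the gripper is clear above everything. The other two cartons look unmoved in the final picture, but I did not measure their positions at the end.

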